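# Complete the kit tray and hold the counter's reset

### The arm

A 6-joint arm with a two-finger parallel gripper is mounted at the origin on the work surface. World frame = base frame: x ahead of the robot, y to its left, z up, the work surface at z = 0. Lengths are in m, angles in rad, forces in N, time in s.
With the tool pointing down it reaches from about 0.4 to 0.825 m from the base axis. Payload 7 kg.
Tool frame: the origin (TCP) lies midway between the tips of the shut fingers; the grasp point (between the pads) lies hold_point_z behind it (hold_point_z is the distance from the TCP to the grasp point, in m); z points along the fingers, y is the line along which they close (so a half turn about z gives the same grasp; the last joint's range is limited). The gripper opens to 88 mm and grips with 3 to 60 N. Pads are 19 mm wide; open, the fingers measure 130 mm over their backs; the gripper's body (78 mm by 193 mm) begins 47 mm behind the grasp point.
Start: joints at [1.398, 0.359, 0.012, 0, -1.224, -0.288], TCP at [0.3, 0.605, 0.227] pointing down, gripper open.
Joint ranges: [-3.07, 3.07], [-1.43, 2.12], [-1.02, 1.25], [-3.03, 1.67], [-3.05, -0], [-3.03, 3.03]. Speed limits (rad/s): [2.39, 2.39, 3.01, 3.14, 3.14, 3.14].

### API

Orientations are given as [roll, pitch, yaw] about the fixed x, y, z axes, in that order (R = Rz(yaw) Ry(pitch) Rx(roll)).
In Python, from station import * gives the robot as it stands.
- The arm moves only by the tool apply_moves, never from a script. Its argument "steps" is a list of rows, each an object with "translation": the shift along the world's x, y, z scaled (see below), a list of three; "rotation": the turn, a rotation vector about the world's x, y, z scaled (see below), a list of three. A call has exactly 10 rows; each row is the pose to reach, as a shift and turn from the pose commanded when the call began; what a row does not reach only later rows make up. The controller multiplies each number of a shift by 250 mm and each number of a turn by 30 degrees. A row lasts 1/12 s, in which the tool goes at most 41.7 mm and 7.16 degrees, less where a joint would pass 70% of its speed; a pose out of reach is approached as far as the arm can. A call with a number of a shift or a turn outside -1 to 1 is refused whole. A call with a gripper value outside its range is refused whole. "jaw" is the closure, from -1 (fully open) to 1 (shut), so that 0 is half open, set as the call begins (left out, the last holds). The fingers move at their own pace and stop on an object; "newtons" is the grip in N (left out, the last holds). Time passes only in rows, so rows that repeat a pose let the fingers close, or fill a call up. It gives the time, the measured TCP pose, the force, the opening and the grip force at its end, in the units of the state.
- get_state(): the state, without advancing time (a new reading comes with each control period).
- grab_frame(name): name is "scene" or "top" or "wrist"; returns the picture (400x640x3 uint8, blue, green, red); there is no depth.
- camera_model(name): a dict with "fx", "fy", "cx", "cy" (pixels), "xyz" and "rotation" of the camera in the world. Camera axes: x right, y down, z forward; pixel columns grow to the right and rows downward; lengths in m; the calibration is good to about 2 mm. A picture is of the moment at which its call begins: read the wrist's pose just before it. camera_model takes no time and is no camera call; for the wrist camera it gives the pose at the moment of the call.
- job_done(): hands the job in; it is judged then, once.
The state is a dict: "t": time; "q": joint angles; "qd": joint speeds; "joint_efforts": joint torques, N m; "eef_pos": TCP position; "ee_rot": TCP orientation; "force": force on the tool from outside, world axes, zero at the start; "moment": the same for the moment, N m; "width": finger opening in m; "gripper_force": force on a finger pad.
Only numpy, scipy, OpenCV 4.12 (cv2) and the standard library are available. Lean on these libraries where they do the work, as an engineer would, in place of code of your own. Each camera call takes 0.05 s, during which the arm holds its last target. There are 200 camera calls.

### The job

Complete this kit: lay the loose bracket flat in its matching shaped compartment of the grey tray and let go of it. Then take the stylus out of its wooden stand, reach it down through the round hole in the top of the batch counter and press the recessed reset button fully down with it. Finish while still gripping the stylus and holding the button down; leave the caps in the tray, the tape dispenser, the tape roll and the white tube where they are.

Things in the scene. Friction and masses are not known exactly. Their poses are not given: they have to be found in the camera images.
- bracket_lug (a point): Centre of the upright lug by which the loose bracket is gripped (about its centre of mass), 23.5 mm above the bracket's underside. The lug is 30 mm along x, 12 mm along y, and rises 35 mm from the plate; its top is 41 mm above the underside. x points along the bracket towards its wide head, z up.
- bracket: Loose aluminium bracket, 0.08 to 0.17 kg, lying flat on the bench: a paddle-shaped plate 6 mm thick, 120 mm long. Origin on its underside below the lug's centre, axes as for bracket_lug. The wide head reaches from x = 8 to 50 mm and is 46 mm wide; the narrow shank from x = -70 to 8 mm, 24 mm wide.
- pocket (a point): Point on the floor of the tray's shaped compartment that belongs under the middle of the bracket's lug; x points the way the bracket's head must point, z up. The compartment has the bracket's outline with 4 mm play all round, so it fits one way round only; its walls are 10 mm high, its floor is 3 mm above the bench.
- tray: Fixed grey plastic kit tray, 140 mm (x) by 116 mm (y), 13 mm high; origin at the centre of its underside. pocket is at x = 10, y = 25 mm in its frame. Two plain compartments beside the shaped one hold white caps. Tray and counter may swap sides of the bench.
- stylus_grip (a point): Middle of the stylus's round grey handle (14 mm diameter, 84 mm long), 98 mm above its tip; z runs along the stylus away from the tip. It stands upright, tip down, in its stand.
- stylus_tip (a point): End of the stylus's steel tip, on its axis.
- stylus: Stylus, 0.04 to 0.08 kg, 140 mm long; origin at its tip, z towards the handle. From the tip: steel rod 6 mm diameter, 50 mm long; collar 20 mm diameter, 6 mm thick; handle. The collar rests on the stand's top, so the stylus must rise 50 mm to come out.
- stand: Fixed wooden stylus stand, a block 60 x 60 mm, 55 mm high, with a 10 mm hole down its middle; origin at the centre of its underside.
- counter: Fixed grey batch counter, a box 130 mm (x) by 110 mm (y), 55 mm high, with a display window on top towards +x; origin at the centre of its underside. aperture is at x = -30, y = 20 mm in its frame.
- aperture (a point): Centre of the mouth of the 15 mm wide round vertical hole in the counter's top, 55 mm above the bench. The white reset button, 12 mm across, fills most of the hole's bottom; its top lies 18 mm below the mouth.
- reset_button (a joint): Press of the reset button, m: 0 released, 0.006 fully down. It springs back; it begins to move at about 2 N and is fully down at 6 N, where it meets a hard stop.
- dispenser: Bystander: blue tape dispenser, 60 x 200 mm, 120 mm high, origin at the centre of its underside.
- tape_roll: Bystander: roll of tape lying flat, 90 mm across, 45 mm high, origin at the centre of its underside.
- tube: Bystander: white plastic tube with a square end, 190 mm long, 38 mm high, lying on the bench; origin at the centre of its underside.
- cap0: Bystander: white round end cap, 38 mm across, 18 mm high, in its own compartment of the tray.
- cap1: Bystander: the other white cap, in the next compartment.
There are look-alikes about, which are no part of the job. Of the things that look like the stylus, take the one that is farthest to the robot's right at the start. Several things have the shape of the bracket; the one meant has the colours described above.

How it is judged:
On the way, in this order (a step that is already met when the one before it is completed fails the run):
1. the bracket lies flat in its compartment, released (horizontal distance between bracket_lug and pocket below 0.009 m and z of bracket_lug in the frame of pocket below 0.0265 m and angle between bracket_lug's own z axis and vertical below 0.06 rad and angle between the x axis of bracket_lug and the x axis of pocket, either way round below 0.2 rad and contact force between the fingers and bracket below 0.1 N), for 0.2 s.
2. the stylus is lifted out of its stand by the gripper (z of stylus_tip in the frame of stand above 0.056 m and contact force between the fingers and stylus above 0.5 N), for 0.1 s.
At the end, for the whole second after the job is handed in: Bracket flat (0.06 rad) within 3 mm of its compartment's floor, lug within 9 mm of its place, length within 0.2 rad, not touched; fingers still hold the stylus, its tip inside the hole and pressing with over 1.5 N; button at least 4.5 of 6 mm down (all of step 1 and value of joint reset_button above 0.0045 m and horizontal distance between stylus_tip and aperture below 0.008 m and z of stylus_tip in the frame of aperture below -0.015 m and contact force between stylus and counter above 1.5 N and contact force between the fingers and stylus above 0.5 N); the arm keeps its last pose, push and grip.
It fails at once if the tape dispenser is displaced by more than 30 mm (distance of dispenser from where it was at the start of the episode above 0.03 m).
It fails at once if the tape roll is displaced by more than 30 mm (distance of tape_roll from where it was at the start of the episode above 0.03 m).
It fails at once if the white tube is displaced by more than 30 mm (distance of tube from where it was at the start of the episode above 0.03 m).
It fails at once if the first cap is displaced by more than 30 mm (distance of cap0 from where it was at the start of the episode above 0.03 m).
It fails at once if the second cap is displaced by more than 30 mm (distance of cap1 from where it was at the start of the episode above 0.03 m).
It also fails if it takes over 45 s, if anything falls off the work surface, if the arm or the gripper's body presses on something with over 40 N, if the wrist force passes 120 N, or if a joint passes its speed limit or range.

## Working session

There is one attempt and no reset: what is moved stays moved. The work goes in short steps, Python scripts to look and compute and a tool call to move; the robot and the scene stay as the last step left them, time stands still between calls to the robot, and variables do not carry over. Pictures are saved under pics/ and viewed, at most 10 in all, crops included, and the job is handed in when it is done.

Besides the shell and the picture viewer there is one more tool, called after ">>>" as name([rows], argument=value, ...), one row to a line, values as JSON. apply_moves: Moves the arm, as the interface text tells. Shifts and turns lie within -1 to 1; 1 stands for 250 mm of shift or 30 degrees of turn. Its arguments: {"type":"object","properties":{"steps":{"type":"array"},"jaw":{"type":"number"},"newtons":{"type":"number"}},"required":["steps"]}

```bash
mkdir -p pics; ls
python3 - <<'E'
from station import *
import cv2
for n in("scene","top"):
    cv2.imwrite(f"pics/{n}0.png",grab_frame(n)); print(n,camera_model(n))
print(camera_model("wrist"));print(get_state())
E
```

```text
pics
scene {'fx': 469.82192961688355, 'fy': 469.82192961688355, 'cx': 319.4841861456531, 'cy': 202.29383556156336, 'xyz': array([ 0.85910971, -0.36798319,  0.89216833]), 'rotation': array([-2.59227431,  0.01261955,  0.74526271])}
top {'fx': 476.332701501269, 'fy': 476.332701501269, 'cx': 315.72914274201196, 'cy': 200.23975403179904, 'xyz': array([ 0.41609425, -0.02372409,  1.32508965]), 'rotation': array([-3.03849766,  0.01718868, -1.59478983])}
{'fx': 298.21272242147813, 'fy': 298.21272242147813, 'cx': 317.7805567359212, 'cy': 199.6716901050137, 'xyz': array([0.36673004, 0.57078154, 0.38363336]), 'rotation': array([ 2.86314978e+00, -5.85636428e-04, -2.03089924e+00])}
{'t': 0.1, 'q': array([ 1.39812847e+00,  3.59333620e-01,  1.11148913e-02, -3.01137935e-04,
       -1.22414153e+00, -2.88075333e-01]), 'qd': array([-7.68839734e-04, -1.51881163e-03,  3.81926148e-03,  2.08787813e-03,
        7.09301076e-04, -6.50429306e-06]), 'joint_efforts': array([-4.85437267e-04, -5.84162521e+01,  2.93749702e+01,  7.01543793e+00,
        1.02054168e-02, -3.67628547e-05]), 'eef_pos': array([0.29995573, 0.60416593, 0.22569037]), 'ee_rot': array([ 3.14001273e+00, -1.72928922e-04, -4.60845582e-01]), 'force': array([-0.42494969,  0.29012313, -0.42114722]), 'moment': array([-0.01532227,  0.03901654, -0.02715018]), 'gripper_force': 0.0, 'width': 0.08766274902413583}
```

View pics/top0.png

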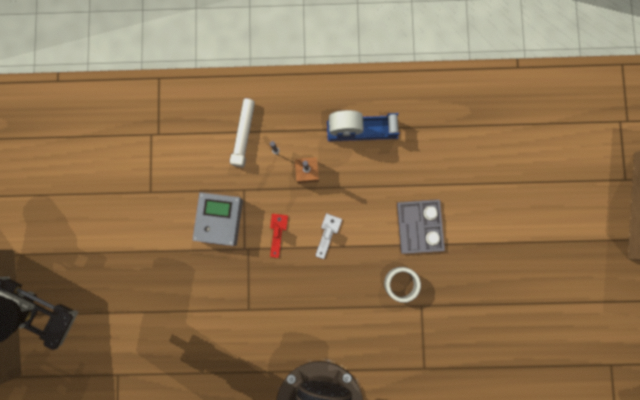

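View pics/scene0.png

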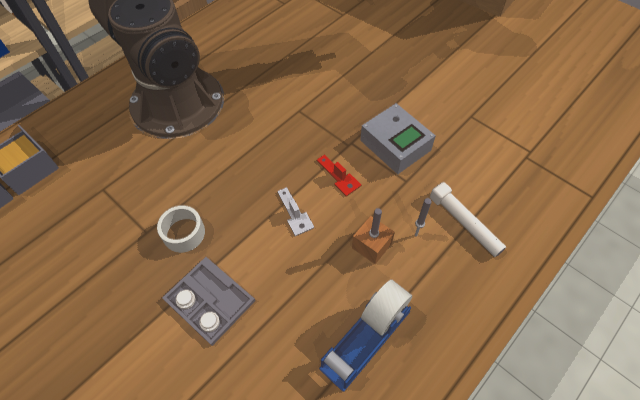

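```bash
python3 -c "
import station;print([ (k,v) for k,v in vars(station).items() if not k.startswith('__')])"|cut -c1-1500
```

```text
[('grab_frame', <function make.<locals>.drawn_camera at 0x7efebd2640e0>), ('camera_model', <function make.<locals>.<lambda> at 0x7efebd264680>), ('job_done', <function connect.<locals>.done at 0x7efebd1df7e0>), ('get_state', <function make.<locals>.<lambda> at 0x7efebd2645e0>), ('Unreachable', <class 'station.Unreachable'>), ('hold_point_z', 0.0188)]
```

Top view: two pen-like things, at (305,165) in the wooden stand and (273,147) standing free to its left. The stand's one is farthest to the robot's right (−y is image right). Two brackets: red at (279,235) and silver at (328,235); silver fits aluminium. The tray is at (421,227), its shaped pocket on the left side at (411,228). The counter is at (217,219) with its hole at (206,229).

```bash
cat > h.py <<'E'
from station import *
import numpy as np, cv2
from scipy.spatial.transform import Rotation as R
def ray(c,p):
    K=np.array([[c['fx'],0,c['cx']],[0,c['fy'],c['cy']],[0,0,1]])
    d=R.from_euler('xyz',c['rotation']).as_matrix()@np.linalg.solve(K,[p[0],p[1],1.])
    return np.array(c['xyz']),d/np.linalg.norm(d)
def plane(c,p,z):
    o,d=ray(c,p); return o+d*(z-o[2])/d[2]
def tri(*cp):
    A=np.zeros((3,3));b=np.zeros(3);rs=[ray(c,p) for c,p in cp]
    for o,d in rs:
        M=np.eye(3)-np.outer(d,d);A+=M;b+=M@o
    X=np.linalg.solve(A,b)
    return X,max(np.linalg.norm((np.eye(3)-np.outer(d,d))@(X-o)) for o,d in rs)
def proj(c,X):
    v=R.from_euler('xyz',c['rotation']).as_matrix().T@(np.array(X)-c['xyz'])
    return np.array([c['fx']*v[0]/v[2]+c['cx'],c['fy']*v[1]/v[2]+c['cy']])
E
python3 - <<'E'
from h import *
np.set_printoptions(precision=4,suppress=True)
t,s=camera_model("top"),camera_model("scene")
for n,a,b in [("stylus top",(304,162),(377,209)),("lookalike top",(270,142),(427,200)),("brk head hole",(332,222),(301,226)),("hole ctr",(206,229),(396,119)),("cap0",(430,213),(209,321)),("cap1",(432,238),(185,298))]:
    print(n,*tri((t,a),(s,b)))
print("tray",[plane(t,p,.013)[:2] for p in((397,203),(441,200),(445,252),(401,255))])
print("brk",plane(t,(333,216),.006),plane(t,(321,257),.006))
I=[cv2.resize(grab_frame("top")[130:270,180:460],None,fx=2.8,fy=2.8,interpolation=2),cv2.resize(grab_frame("scene")[90:350,150:450],None,fx=1.6,fy=1.6)]
I[1]=cv2.resize(I[1],(784,int(784*260/300)))[:600]
cv2.imwrite("pics/crop1.png",I[0])
E
```

```text
stylus top [0.6336 0.0195 0.1527] 0.0013417174960743206
lookalike top [0.6881 0.1041 0.1423] 0.0026921472167051688
brk head hole [ 0.4922 -0.0472  0.0031] 0.0010597459969190124
hole ctr [0.4791 0.2918 0.0512] 0.0008746051392405224
cap0 [ 0.5094 -0.3172  0.0127] 0.0008015857190284516
cap1 [ 0.4406 -0.3191  0.0148] 0.0005165360562282294
tray [array([ 0.5389, -0.2285]), array([ 0.5441, -0.3498]), array([ 0.4015, -0.3534]), array([ 0.3962, -0.2335])]
brk [ 0.5079 -0.0512  0.006 ] [ 0.3958 -0.0151  0.006 ]
```

View pics/crop1.png

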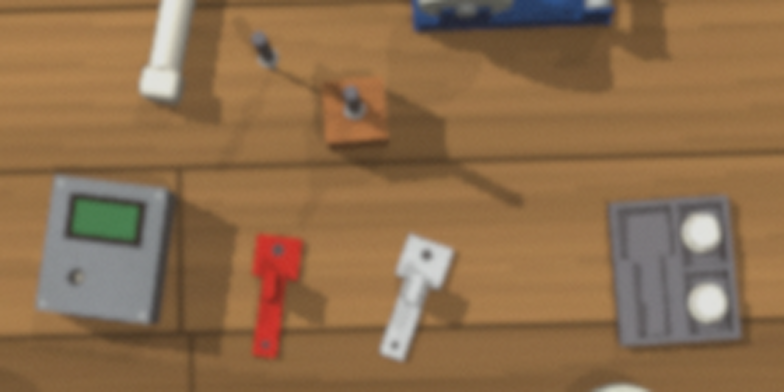

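The crop confirms it: silver bracket at crop (418,295), stylus in the wooden stand at (353,110), and the pocket's wide end faces up the image (+x). I'll now move the wrist camera over the bracket.

>>> apply_moves([
  {"translation": [0.03, -0.15, 0.02], "rotation": [0, 0, 0.05]},
  {"translation": [0.06, -0.3, 0.04], "rotation": [0, 0, 0.1]},
  {"translation": [0.09, -0.45, 0.06], "rotation": [0, 0, 0.15]},
  {"translation": [0.12, -0.6, 0.08], "rotation": [0, 0, 0.2]},
  {"translation": [0.15, -0.75, 0.1], "rotation": [0, 0, 0.25]},
  {"translation": [0.18, -0.9, 0.12], "rotation": [0, 0, 0.28]},
  {"translation": [0.2, -1, 0.12], "rotation": [0, 0, 0.28]},
  {"translation": [0.2, -1, 0.12], "rotation": [0, 0, 0.28]},
  {"translation": [0.2, -1, 0.12], "rotation": [0, 0, 0.28]},
  {"translation": [0.2, -1, 0.12], "rotation": [0, 0, 0.28]},
], jaw=-1)

```text
t: 1.03
eef_pos: [0.3503, 0.3548, 0.2568]
ee_rot: [-3.141, -0.0, -0.315]
force: [0.6, 0.5, 0.5]
width: 0.0879
gripper_force: 0.0
```

>>> apply_moves([
  {"translation": [0.03, -0.15, 0], "rotation": [0, 0, 0]},
  {"translation": [0.06, -0.3, 0], "rotation": [0, 0, 0]},
  {"translation": [0.09, -0.45, 0], "rotation": [0, 0, 0]},
  {"translation": [0.12, -0.6, 0], "rotation": [0, 0, 0]},
  {"translation": [0.15, -0.75, 0], "rotation": [0, 0, 0]},
  {"translation": [0.18, -0.9, 0], "rotation": [0, 0, 0]},
  {"translation": [0.2, -1, 0], "rotation": [0, 0, 0]},
  {"translation": [0.2, -1, 0], "rotation": [0, 0, 0]},
  {"translation": [0.2, -1, 0], "rotation": [0, 0, 0]},
  {"translation": [0.2, -1, 0], "rotation": [0, 0, 0]},
])

```text
t: 1.87
eef_pos: [0.4005, 0.1053, 0.2564]
ee_rot: [3.141, 0.0, -0.314]
force: [0.6, 0.1, -0.3]
width: 0.0877
gripper_force: 0.0
```

>>> apply_moves([
  {"translation": [0.02, -0.15, 0], "rotation": [0, 0, 0]},
  {"translation": [0.04, -0.3, 0], "rotation": [0, 0, 0]},
  {"translation": [0.06, -0.45, 0], "rotation": [0, 0, 0]},
  {"translation": [0.08, -0.536, 0], "rotation": [0, 0, 0]},
  {"translation": [0.08, -0.536, 0], "rotation": [0, 0, 0]},
  {"translation": [0.08, -0.536, 0], "rotation": [0, 0, 0]},
  {"translation": [0.08, -0.536, 0], "rotation": [0, 0, 0]},
  {"translation": [0.08, -0.536, 0], "rotation": [0, 0, 0]},
  {"translation": [0.08, -0.536, 0], "rotation": [0, 0, 0]},
  {"translation": [0.08, -0.536, 0], "rotation": [0, 0, 0]},
])

```text
t: 2.7
eef_pos: [0.4202, -0.0285, 0.2566]
ee_rot: [-3.141, -0.0, -0.312]
force: [-1.0, -0.3, 0.2]
width: 0.0876
gripper_force: 0.0
```

Run:
```python
from h import *
import pickle
c=camera_model("wrist");f=grab_frame("wrist");s=get_state()
print(c,s['eef_pos'],s['ee_rot'],s['t'])
pickle.dump((c,f),open("w1.pkl","wb"));cv2.imwrite("pics/w1.png",f)
```

```text
{'fx': 298.21272242147813, 'fy': 298.21272242147813, 'cx': 317.7805567359212, 'cy': 199.6716901050137, 'xyz': array([ 0.49100989, -0.05194608,  0.41449933]), 'rotation': array([ 2.86320422e+00,  1.00961126e-03, -1.88240158e+00])} [ 0.42020195 -0.02863773  0.25660887] [-3.14141546e+00 -1.15764255e-04 -3.12658369e-01] 2.75
```

View pics/w1.png

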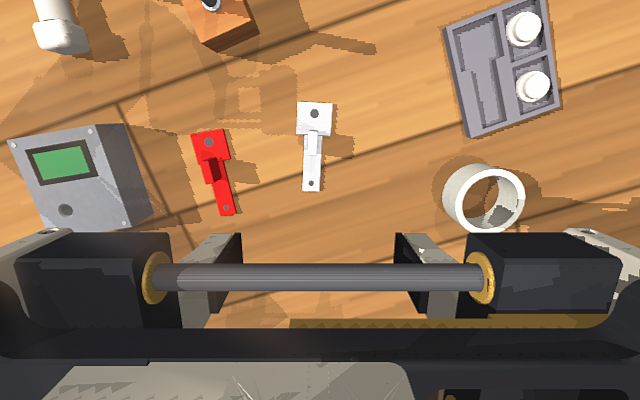

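Wrist view: silver bracket with its head end at y≈101, shank end at y≈191 and holes at (314,114) and (311,184). The tray's pocket is at (480,80), head end up. The counter's hole is at (65,210), the stylus just at the top edge (210,3). I'll take a second view nearer the tray for the parallax.

>>> apply_moves([
  {"translation": [0, -0.12, -0.04], "rotation": [0, 0, 0]},
  {"translation": [0, -0.24, -0.08], "rotation": [0, 0, 0]},
  {"translation": [0, -0.36, -0.12], "rotation": [0, 0, 0]},
  {"translation": [0, -0.4, -0.16], "rotation": [0, 0, 0]},
  {"translation": [0, -0.4, -0.16], "rotation": [0, 0, 0]},
  {"translation": [0, -0.4, -0.16], "rotation": [0, 0, 0]},
  {"translation": [0, -0.4, -0.16], "rotation": [0, 0, 0]},
  {"translation": [0, -0.4, -0.16], "rotation": [0, 0, 0]},
  {"translation": [0, -0.4, -0.16], "rotation": [0, 0, 0]},
  {"translation": [0, -0.4, -0.16], "rotation": [0, 0, 0]},
])

```text
t: 3.58
eef_pos: [0.4205, -0.1288, 0.2171]
ee_rot: [-3.141, -0.001, -0.313]
force: [-0.7, 0.1, -0.8]
width: 0.0875
gripper_force: 0.0
```

Run:
```python
from h import *
import pickle
c=camera_model("wrist");f=grab_frame("wrist")
pickle.dump((c,f),open("w2.pkl","wb"))
c1,f1=pickle.load(open("w1.pkl","rb"))
B=[2.4,4]
L=cv2.resize(f1[90:202,285:345],None,fx=5,fy=5,interpolation=2)
Rr=cv2.resize(f[0:230,160:560],None,fx=1.22,fy=1.22)
im=np.zeros((600,800,3),np.uint8);im[:560,:300]=L;im[:Rr.shape[0],310:310+Rr.shape[1]]=Rr
im[290:290+280,310:310+450]=cv2.resize(f1[0:140,420:645],None,fx=450/220,fy=2)[:280,:450]
cv2.imwrite("pics/w2.png",im)
```

```text
(no output)
```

View pics/w2.png

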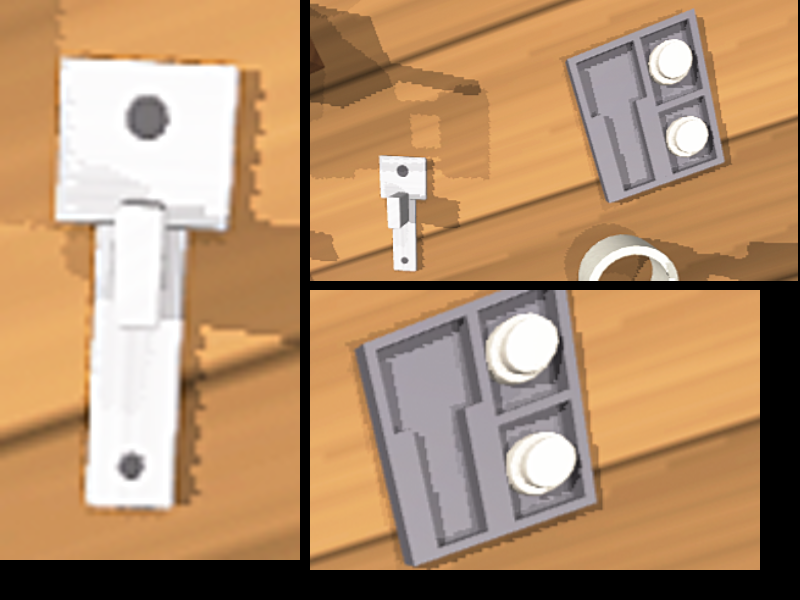

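Left (w1): bracket with holes at (314.5,113.5) and (311,183). Top right (w2): bracket at about (490,175) in view and tray corners clear. Bottom right: the pocket is empty, head end up.

```bash
cat > m.py <<'E'
from h import *
import pickle
np.set_printoptions(precision=4,suppress=True)
w=[pickle.load(open(f"w{i}.pkl","rb")) for i in(1,2)]
def comp(m,p):
    n,l,st,ce=cv2.connectedComponentsWithStats(m.astype(np.uint8),connectivity=4)
    k=1+np.argmin(np.hypot(*(ce[1:]-p).T)+1e3*(st[1:,4]<9)); return (l==k).astype(np.uint8),st[k],ce[k]
H=[];res=[]
for (c,f),hp,bp,tp in zip(w,[((314.5,113.5),(311,183)),((490-0,175*0+140),(492,213))],[(313,145),(492,175)],[(505,70),(690-0,90)]):
    hsv=cv2.cvtColor(f,cv2.COLOR_BGR2HSV).astype(int);S,V=hsv[...,1],hsv[...,2]
    if c is w[1][0]:
        hp=[((402-310)/1.22+160,171/1.22),((405-310)/1.22+160,260/1.22)];bp=((403-310)/1.22+160,213/1.22);tp=((648-310)/1.22+160,105/1.22)
    g=(S<70).copy()
    bm,st,ce=comp(g&(V>60),bp); print("brk",st,ce)
    hs=[]
    x0,y0,ww,hh=st[:4]; box=np.zeros_like(g);box[y0:y0+hh,x0:x0+ww]=1
    for p in hp:
        wgt=np.zeros(V.shape);a,b=int(p[1]),int(p[0]);sl=np.s_[a-5:a+7,b-5:b+7]
        wgt[sl]=np.clip(190-V[sl],0,100); yy,xx=np.indices(V.shape)
        hs.append(np.array([(wgt*xx).sum(),(wgt*yy).sum()])/wgt.sum())
    H.append(hs); P=[plane(c,q,.006) for q in hs]; print("holes px",np.array(hs),"xy",P[0][:2],P[1][:2],"sep",np.linalg.norm(P[0]-P[1]))
    ax=(P[0]-P[1])[:2];ax/=np.linalg.norm(ax);n=np.array([-ax[1],ax[0]])
    C=max(cv2.findContours(bm,0,1)[0],key=cv2.contourArea)[:,0]
    Q=np.array([plane(c,q,.006)[:2] for q in C])-P[1][:2]; u,v=Q@ax,Q@n
    print("u",u.min(),u.max(),"v head",v[u>u.max()-.03].min(),v[u>u.max()-.03].max(),"v shank",v[u<u.min()+.03].min(),v[u<u.min()+.03].max())
    o=P[1][:2]+ax*((u.min()+70e-3)+(u.max()-50e-3))/2
    print("origin",o,"yaw",np.arctan2(ax[1],ax[0]))
    tm,st,ce=comp(cv2.morphologyEx(((S<70)&(V>40)).astype(np.uint8),cv2.MORPH_OPEN,np.ones((3,3))),tp); print("tray",st,ce)
    C=max(cv2.findContours(tm,0,1)[0],key=cv2.contourArea)[:,0]
    Q=np.array([plane(c,q,.013)[:2] for q in C],np.float32)*1000
    r=cv2.minAreaRect(cv2.convexHull(Q)); print("rect mm",r)
for k in(0,1): print("hole3d",*tri((w[0][0],H[0][k]),(w[1][0],H[1][k])))
E
python3 m.py
```

```text
brk [ 296  102   37   90 2167] [312.8911 139.0328]
holes px [[314.0656 113.2128]
 [310.7718 182.9294]] xy [ 0.4941 -0.0474] [ 0.4063 -0.0139] sep 0.09402154794093637
u -0.011867460744326007 0.10809835323039614 v head -0.023305898432276158 0.022892145636611794 v shank -0.012305201960552192 0.012279551539948013
origin [ 0.4606 -0.0346] yaw -0.364172192690143
tray [  442     0   118   138 11743] [502.1431  65.3124]
rect mm ((473.1607666015625, -287.0714416503906), (140.1345672607422, 121.8380355834961), 2.402395009994507)
brk [ 217  127   39   95 2584] [236.1095 166.8661]
holes px [[235.4112 139.5828]
 [237.17   213.1063]] xy [ 0.4944 -0.0475] [ 0.4062 -0.0139] sep 0.09439569933682777
u -0.011440425265642203 0.10849713989726059 v head -0.023884526770807473 0.02296108722395911 v shank -0.012918450789815829 0.01219922570604229
origin [ 0.4609 -0.0347] yaw -0.3634963611470786
tray [  370     8   130   158 13487] [436.2646  87.5222]
rect mm ((473.0903625488281, -288.6532897949219), (140.20538330078125, 118.93085479736328), 2.4148566722869873)
hole3d [ 0.4942 -0.0474  0.0056] 0.0001340453507423771
hole3d [ 0.4062 -0.0139  0.0059] 5.221485116299407e-05
```

Run:
```python
from h import *
import pickle
np.set_printoptions(precision=4,suppress=True)
w=[pickle.load(open(f"w{i}.pkl","rb")) for i in(1,2)]
c1,c2=w[0][0],w[1][0]
for p,loc in [((455,36),(54,27)),((498,14),(54,-27)),((461.5,71),(8+4-8,27)),((485.5,127),(-74,16)),((508.5,119),(-74,-16))]:
    X=plane(c1,p,.013)[:2]-[.4821,-.2646]; y=.042
    print("pocket local mm",1000*np.array([[np.cos(y),np.sin(y)],[-np.sin(y),np.cos(y)]])@X,"expected",loc)
# rim corner heights: bottom-right and bottom-left outer corners
r=np.array([[np.cos(.042),-np.sin(.042)],[np.sin(.042),np.cos(.042)]])
for sx,sy in((-70,-58),(-70,58),(70,58)):
    X=np.r_[np.array([.4732,-.29])+r@np.array([sx,sy])/1000,.013]
    ps=[]
    for c,f in w:
        g=cv2.cvtColor(f,cv2.COLOR_BGR2HSV)[...,1];m=(g<70).astype(np.uint8)
        q=proj(c,X);cn=cv2.goodFeaturesToTrack(m*255,60,.05,3,mask=None)
        cn=cn[:,0];k=cn[np.argmin(np.hypot(*(cn-q).T))]
        ps.append(k);print("pred",q,"found",k,end=" ")
    print(tri((c1,ps[0]),(c2,ps[1])))
# red bracket extents
f=w[0][1];h=cv2.cvtColor(f,cv2.COLOR_BGR2HSV)
m=((h[...,0]<6)|(h[...,0]>172))&(h[...,1]>180)&(h[...,2]>80)
m[:,:185]=0;m[:120]=0;m[220:]=0;m[:,250:]=0
ys,xs=np.nonzero(m);P=np.array([plane(c1,(x,y),.006)[:2] for x,y in zip(xs,ys)])-[.4608,-.0347]
a=-.364;L=P@np.array([[np.cos(a),-np.sin(a)],[np.sin(a),np.cos(a)]])
print("red in bracket frame: near |x|<25mm: min y",L[abs(L[:,0])<.025,1].min(),L.min(0),L.max(0))
```

```text
pocket local mm [46.085  25.1257] expected (54, 27)
pocket local mm [ 51.4643 -28.1283] expected (54, -27)
pocket local mm [ 4.783  26.4594] expected (4, 27)
pocket local mm [-72.8398  12.0825] expected (-74, 16)
pocket local mm [-73.1592 -17.9647] expected (-74, -16)
pred [560.0986 105.9763] found [559. 106.] pred [499.7705 132.5434] found [469. 234.] (array([ 0.4467, -0.18  ,  0.2663]), np.float64(0.01829757483025485))
pred [470.881  137.8352] found [559. 106.] pred [405.2156 166.21  ] found [399. 233.] (array([ 0.4523, -0.1635,  0.2732]), np.float64(0.00968911737424887))
pred [445.9105  26.3956] found [559. 106.] pred [370.719   47.9686] found [474.   7.] (array([ 0.483 , -0.1473,  0.3292]), np.float64(0.02896479207717194))
red in bracket frame: near |x|<25mm: min y 0.11334050612503956 [-0.1127  0.1057] [0.0091 0.165 ]
```

>>> apply_moves([
  {"translation": [0.06, 0.13, -0.15], "rotation": [0, 0, -0.05]},
  {"translation": [0.12, 0.26, -0.3], "rotation": [0, 0, -0.1]},
  {"translation": [0.16, 0.376, -0.45], "rotation": [0, 0, -0.1]},
  {"translation": [0.16, 0.376, -0.6], "rotation": [0, 0, -0.1]},
  {"translation": [0.16, 0.376, -0.63], "rotation": [0, 0, -0.1]},
  {"translation": [0.16, 0.376, -0.63], "rotation": [0, 0, -0.1]},
  {"translation": [0.16, 0.376, -0.63], "rotation": [0, 0, -0.1]},
  {"translation": [0.16, 0.376, -0.63], "rotation": [0, 0, -0.1]},
  {"translation": [0.16, 0.376, -0.63], "rotation": [0, 0, -0.1]},
  {"translation": [0.16, 0.376, -0.63], "rotation": [0, 0, -0.1]},
], jaw=-0.2)

```text
t: 4.47
eef_pos: [0.4612, -0.0355, 0.0609]
ee_rot: [-3.139, -0.003, -0.367]
force: [1.3, -0.2, -0.6]
width: 0.0526
gripper_force: 0.0
```

>>> apply_moves([
  {"translation": [0, 0, -0.08], "rotation": [0, 0, 0]},
  {"translation": [0, 0, -0.15], "rotation": [0, 0, 0]},
  {"translation": [0, 0.003, -0.2], "rotation": [0, 0, 0]},
  {"translation": [0, 0.003, -0.2], "rotation": [0, 0, 0]},
  {"translation": [0, 0.003, -0.2], "rotation": [0, 0, 0]},
  {"translation": [0, 0.003, -0.2], "rotation": [0, 0, 0]},
  {"translation": [0, 0.003, -0.2], "rotation": [0, 0, 0]},
  {"translation": [0, 0.003, -0.2], "rotation": [0, 0, 0]},
  {"translation": [0, 0.003, -0.2], "rotation": [0, 0, 0]},
  {"translation": [0, 0.003, -0.2], "rotation": [0, 0, 0]},
])

```text
t: 5.3
eef_pos: [0.4604, -0.0346, 0.0095]
ee_rot: [-3.141, -0.001, -0.367]
force: [-0.1, -0.6, 0.5]
width: 0.0529
gripper_force: 0.0
```

>>> apply_moves([
  {"translation": [0, 0, 0], "rotation": [0, 0, 0]},
  {"translation": [0, 0, 0], "rotation": [0, 0, 0]},
  {"translation": [0, 0, 0], "rotation": [0, 0, 0]},
  {"translation": [0, 0, 0], "rotation": [0, 0, 0]},
  {"translation": [0, 0, 0], "rotation": [0, 0, 0]},
  {"translation": [0, 0, 0], "rotation": [0, 0, 0]},
  {"translation": [0, 0, 0], "rotation": [0, 0, 0]},
  {"translation": [0, 0, 0], "rotation": [0, 0, 0]},
  {"translation": [0, 0, 0], "rotation": [0, 0, 0]},
  {"translation": [0, 0, 0], "rotation": [0, 0, 0]},
], jaw=1, newtons=25)

```text
t: 6.13
eef_pos: [0.4602, -0.0347, 0.009]
ee_rot: [-3.142, -0.0, -0.367]
force: [0.2, -0.4, -0.8]
width: 0.0116
gripper_force: 25.0
```

>>> apply_moves([
  {"translation": [0, 0, 0.12], "rotation": [0, 0, 0]},
  {"translation": [0, 0, 0.26], "rotation": [0, 0, 0.1]},
  {"translation": [-0.05, -0.12, 0.4], "rotation": [0, 0, 0.25]},
  {"translation": [-0.1, -0.27, 0.52], "rotation": [0, 0, 0.4]},
  {"translation": [-0.15, -0.42, 0.52], "rotation": [0, 0, 0.55]},
  {"translation": [-0.2, -0.57, 0.52], "rotation": [0, 0, 0.7]},
  {"translation": [-0.2, -0.72, 0.52], "rotation": [0, 0, 0.78]},
  {"translation": [-0.2, -0.87, 0.52], "rotation": [0, 0, 0.78]},
  {"translation": [-0.2, -0.94, 0.52], "rotation": [0, 0, 0.78]},
  {"translation": [-0.2, -0.94, 0.52], "rotation": [0, 0, 0.78]},
])

```text
t: 6.97
eef_pos: [0.4096, -0.2727, 0.1387]
ee_rot: [3.141, 0.001, 0.038]
force: [0.3, -0.0, -0.4]
width: 0.0121
gripper_force: 25.0
```

>>> apply_moves([
  {"translation": [0, 0, 0], "rotation": [0, 0, 0]},
  {"translation": [0, 0, 0], "rotation": [0, 0, 0]},
  {"translation": [0, 0, 0], "rotation": [0, 0, 0]},
  {"translation": [0, 0, 0], "rotation": [0, 0, 0]},
  {"translation": [0, 0, 0], "rotation": [0, 0, 0]},
  {"translation": [0, 0, 0], "rotation": [0, 0, 0]},
  {"translation": [0, 0, 0], "rotation": [0, 0, 0]},
  {"translation": [0, 0, 0], "rotation": [0, 0, 0]},
  {"translation": [0, 0, 0], "rotation": [0, 0, 0]},
  {"translation": [0, 0, 0], "rotation": [0, 0, 0]},
])

```text
t: 7.8
eef_pos: [0.4102, -0.2696, 0.1391]
ee_rot: [3.142, -0.0, 0.042]
force: [-0.6, 0.5, -0.7]
width: 0.012
gripper_force: 25.0
```

Run:
```python
from h import *
import pickle
c=camera_model("wrist");f=grab_frame("wrist");s=get_state()
pickle.dump((c,f),open("w3.pkl","wb"));print(s['eef_pos'],s['ee_rot'],s['width'],s['gripper_force'])
print(proj(c,[.4821,-.2646,.003]))
cv2.imwrite("pics/w3.png",cv2.resize(f[0:300,180:580],None,fx=2,fy=2))
```

```text
[ 0.41014051 -0.26966434  0.13905388] [-3.14158087e+00  6.17139620e-06  4.18849101e-02] 0.011742229588919337 24.99993234872818
[315.22459941 117.04380252]
```

View pics/w3.png

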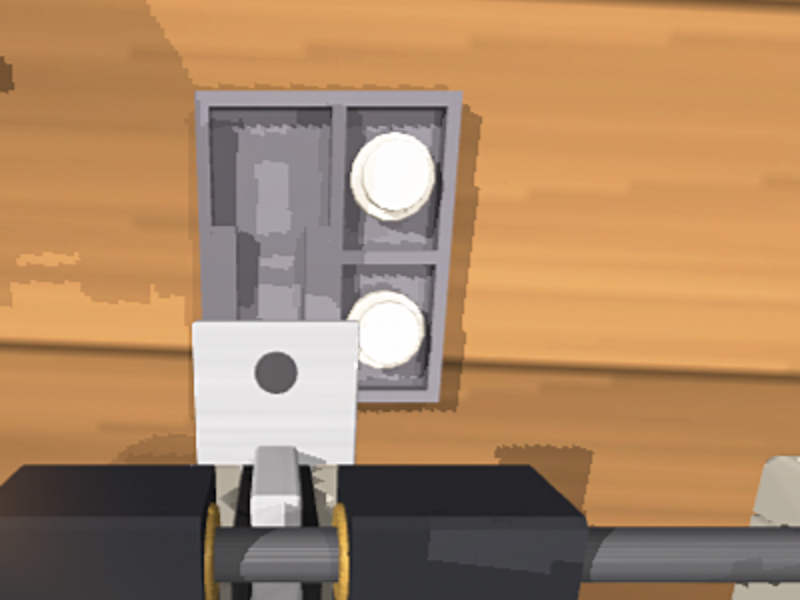

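Crop: the pocket is empty, rim head end at y≈107 from x=210 to 332 and step at y≈226. The bracket hangs level and aligned, head end at y≈322 between (193) and (358), hole (276,373).

Run:
```python
from h import *
import pickle
np.set_printoptions(precision=4,suppress=True)
c1=pickle.load(open("w1.pkl","rb"))[0];c2=pickle.load(open("w2.pkl","rb"))[0];c3=pickle.load(open("w3.pkl","rb"))[0]
F=lambda x,y:(180+x/2,y/2)
y=.042;M=np.array([[np.cos(y),np.sin(y)],[-np.sin(y),np.cos(y)]])
for p,e in[((210,108),(54,27)),((332,107),(54,-27)),((211,226),(4,27)),((329,228),(4,-27)),((196,91),(60,33)),((462,91),(60,-83)),((440,403),(-80,-83))]:
    X=plane(c3,F(*p),.013)[:2]; print(1000*M@(X-[.4821,-.2646]),e)
print("rim z",tri((c3,F(440,402)),(c2,(498.5,133.6))),tri((c3,F(462,91)),(c2,(475.6,9.8))))
for p in((193,322),(358,322),(276,373)):
    print("brk rel tcp",1000*M@(plane(c3,F(*p),.136)[:2]-[.4101,-.2697]))
```

```text
[52.8665 26.0952] (54, 27)
[ 53.2949 -26.9099] (54, -27)
[ 3.6216 27.0871] (4, 27)
[  2.7832 -26.8875] (4, -27)
[59.558  31.9398] (60, 33)
[ 59.6252 -82.8154] (60, -83)
[-80.5841 -84.0437] (-80, -83)
rim z (array([ 0.4025, -0.3552,  0.002 ]), np.float64(0.00012986470265515486)) (array([ 0.5426, -0.3428,  0.0187]), np.float64(0.001368254716710713))
brk rel tcp [50.2419 21.8666]
brk rel tcp [ 50.2811 -22.7933]
brk rel tcp [36.0848 -0.6148]
```

>>> apply_moves([
  {"translation": [0.1, 0.01, 0], "rotation": [0, 0, 0]},
  {"translation": [0.2, 0.019, -0.02], "rotation": [0, 0, 0]},
  {"translation": [0.286, 0.019, -0.08], "rotation": [0, 0, 0]},
  {"translation": [0.286, 0.019, -0.18], "rotation": [0, 0, 0]},
  {"translation": [0.286, 0.019, -0.28], "rotation": [0, 0, 0]},
  {"translation": [0.286, 0.019, -0.36], "rotation": [0, 0, 0]},
  {"translation": [0.286, 0.019, -0.42], "rotation": [0, 0, 0]},
  {"translation": [0.286, 0.019, -0.436], "rotation": [0, 0, 0]},
  {"translation": [0.286, 0.019, -0.436], "rotation": [0, 0, 0]},
  {"translation": [0.286, 0.019, -0.436], "rotation": [0, 0, 0]},
])

```text
t: 8.68
eef_pos: [0.4821, -0.2651, 0.0306]
ee_rot: [3.141, -0.0, 0.042]
force: [0.4, -0.4, 0.2]
width: 0.012
gripper_force: 25.0
```

>>> apply_moves([
  {"translation": [0, 0, 0], "rotation": [0, 0, 0]},
  {"translation": [0, 0, -0.01], "rotation": [0, 0, 0]},
  {"translation": [0, 0, -0.02], "rotation": [0, 0, 0]},
  {"translation": [0, 0, -0.03], "rotation": [0, 0, 0]},
  {"translation": [0, 0, -0.04], "rotation": [0, 0, 0]},
  {"translation": [0, 0, -0.05], "rotation": [0, 0, 0]},
  {"translation": [0, 0, -0.06], "rotation": [0, 0, 0]},
  {"translation": [0, 0, -0.06], "rotation": [0, 0, 0]},
  {"translation": [0, 0, -0.06], "rotation": [0, 0, 0]},
  {"translation": [0, 0, -0.06], "rotation": [0, 0, 0]},
])

```text
t: 9.52
eef_pos: [0.4817, -0.2649, 0.015]
ee_rot: [3.142, 0.0, 0.042]
force: [0.1, 0.8, -0.3]
width: 0.0123
gripper_force: 25.0
```

No contact force; I'll release with a small opening, then rise.

>>> apply_moves([
  {"translation": [0, 0, 0], "rotation": [0, 0, 0]},
  {"translation": [0, 0, 0], "rotation": [0, 0, 0]},
  {"translation": [0, 0, 0], "rotation": [0, 0, 0]},
  {"translation": [0, 0, 0], "rotation": [0, 0, 0]},
  {"translation": [0, 0, 0], "rotation": [0, 0, 0]},
  {"translation": [0, 0, 0.05], "rotation": [0, 0, 0]},
  {"translation": [0, 0, 0.12], "rotation": [0, 0, 0]},
  {"translation": [0, 0, 0.22], "rotation": [0, 0, 0]},
  {"translation": [-0.1, 0, 0.35], "rotation": [0, 0, 0]},
  {"translation": [-0.2, 0, 0.5], "rotation": [0, 0, 0]},
], jaw=0.5)

```text
t: 10.35
eef_pos: [0.4326, -0.2647, 0.1373]
ee_rot: [-3.141, 0.003, 0.042]
force: [0.2, -0.6, 0.6]
width: 0.0221
gripper_force: 0.0
```

>>> apply_moves([
  {"translation": [0, 0, 0], "rotation": [0, 0, 0]},
  {"translation": [0, 0.1, 0], "rotation": [0, 0, 0]},
  {"translation": [0, 0.2, 0], "rotation": [0, 0, 0]},
  {"translation": [0, 0.2, 0], "rotation": [0, 0, 0]},
  {"translation": [0, 0.2, 0], "rotation": [0, 0, 0]},
  {"translation": [0, 0.2, 0], "rotation": [0, 0, 0]},
  {"translation": [0, 0.2, 0], "rotation": [0, 0, 0]},
  {"translation": [0, 0.2, 0], "rotation": [0, 0, 0]},
  {"translation": [0, 0.2, 0], "rotation": [0, 0, 0]},
  {"translation": [0, 0.2, 0], "rotation": [0, 0, 0]},
])

```text
t: 11.18
eef_pos: [0.4335, -0.2153, 0.137]
ee_rot: [-3.142, 0.0, 0.041]
force: [-0.2, 0.2, -0.3]
width: 0.0221
gripper_force: 0.0
```

Run:
```python
from h import *
import pickle
np.set_printoptions(precision=4,suppress=True)
c=camera_model("wrist");f=grab_frame("wrist");s=get_state()
pickle.dump((c,f),open("w4.pkl","wb"));print(s['t'],s['eef_pos'],s['ee_rot'],s['width'])
q=proj(c,[.4821,-.2646,.009]).astype(int);print(q)
x0=max(0,q[0]-133);y0=max(0,q[1]-100)
cv2.imwrite("pics/w4.png",cv2.resize(f[y0:y0+200,x0:x0+266],None,fx=3,fy=3));print(x0,y0)
```

```text
11.2333 [ 0.4334 -0.2153  0.1371] [-3.1416  0.0004  0.0413] 0.022074048580822334
[371 145]
238 45
```

View pics/w4.png

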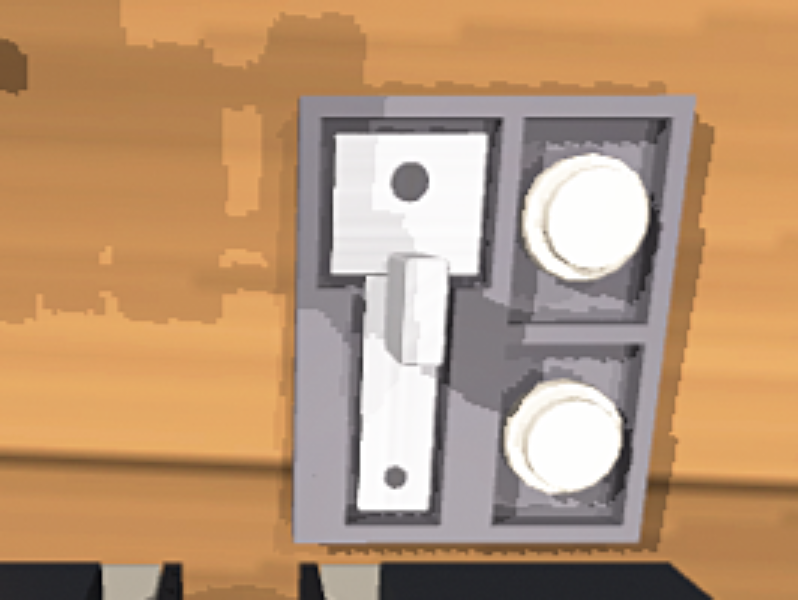

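Bracket is seated flat and aligned in its pocket with even gaps, and both caps are undisturbed. Next, the stylus.

>>> apply_moves([
  {"translation": [0.0, 0.1, 0.1], "rotation": [0, 0, 0.1]},
  {"translation": [0.05, 0.25, 0.2], "rotation": [0, 0, 0.2]},
  {"translation": [0.1, 0.4, 0.3], "rotation": [0, 0, 0.3]},
  {"translation": [0.15, 0.55, 0.4], "rotation": [0, 0, 0.4]},
  {"translation": [0.2, 0.7, 0.45], "rotation": [0, 0, 0.5]},
  {"translation": [0.27, 0.8, 0.45], "rotation": [0, 0, 0.59]},
  {"translation": [0.27, 0.86, 0.45], "rotation": [0, 0, 0.59]},
  {"translation": [0.27, 0.86, 0.45], "rotation": [0, 0, 0.59]},
  {"translation": [0.27, 0.86, 0.45], "rotation": [0, 0, 0.59]},
  {"translation": [0.27, 0.86, 0.45], "rotation": [0, 0, 0.59]},
], jaw=-0.4)

```text
t: 12.07
eef_pos: [0.5007, -0.0003, 0.2494]
ee_rot: [3.142, 0.001, 0.351]
force: [0.6, -0.5, -0.0]
width: 0.0612
gripper_force: 0.0
```

Run:
```python
from h import *
import pickle
c=camera_model("wrist");f=grab_frame("wrist")
pickle.dump((c,f),open("w5.pkl","wb"))
```

>>> apply_moves([
  {"translation": [0, 0.1, 0], "rotation": [0, 0, 0]},
  {"translation": [0, 0.2, 0], "rotation": [0, 0, 0]},
  {"translation": [0, 0.32, 0], "rotation": [0, 0, 0]},
  {"translation": [0, 0.32, 0], "rotation": [0, 0, 0]},
  {"translation": [0, 0.32, 0], "rotation": [0, 0, 0]},
  {"translation": [0, 0.32, 0], "rotation": [0, 0, 0]},
  {"translation": [0, 0.32, 0], "rotation": [0, 0, 0]},
  {"translation": [0, 0.32, 0], "rotation": [0, 0, 0]},
  {"translation": [0, 0.32, 0], "rotation": [0, 0, 0]},
  {"translation": [0, 0.32, 0], "rotation": [0, 0, 0]},
])

```text
t: 12.95
eef_pos: [0.5011, 0.0795, 0.2498]
ee_rot: [-3.142, -0.0, 0.35]
force: [-0.5, 0.2, 0.5]
width: 0.0613
gripper_force: 0.0
```

Run:
```python
from h import *
import pickle
c=camera_model("wrist");f=grab_frame("wrist");s=get_state();print(s['eef_pos'],s['ee_rot'])
pickle.dump((c,f),open("w6.pkl","wb"))
c5,f5=pickle.load(open("w5.pkl","rb"))
print("pred top",proj(c5,[.634,.02,.145]),proj(c,[.634,.02,.145]),"hole",proj(c5,[.479,.292,.055]),proj(c,[.479,.292,.055]))
im=np.vstack([f5[:235],f[:235]]);cv2.imwrite("pics/w56.png",cv2.resize(im,None,fx=1.25,fy=1.25))
```

```text
[0.50104927 0.0796195  0.24976988] [-3.14156127e+00 -6.10151257e-05  3.50051190e-01]
pred top [350.99962285  38.39274025] [441.01121962  76.17349365] hole [ 68.04117079 108.80523342] [138.40004443 134.25308392]
```

View pics/w56.png

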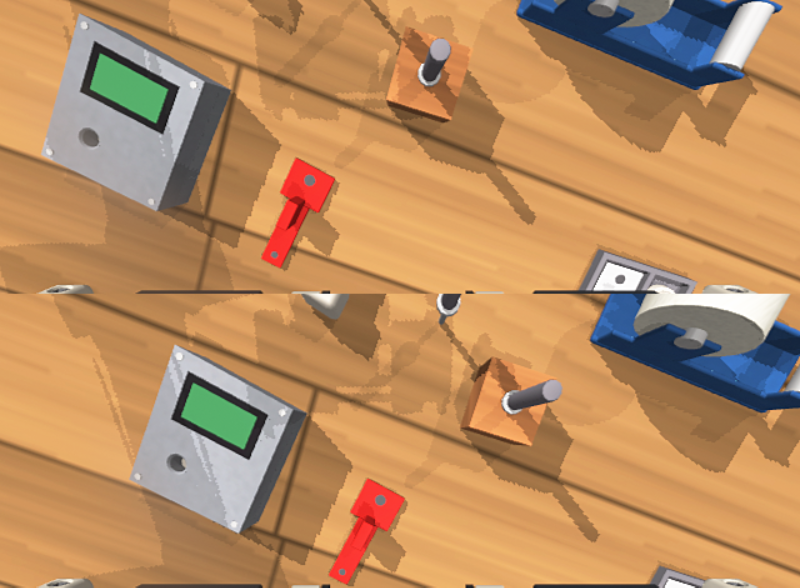

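Upper picture (w5): stylus top at (351,38) full pixels, collar (342,61), hole (71,110). Lower (w6): top (441.6,78), collar (410,87), hole (141.6,135.5). The look-alike is at lower (448,300), well to the left.

Run:
```python
from h import *
import pickle
np.set_printoptions(precision=4,suppress=True)
w={i:pickle.load(open(f"w{i}.pkl","rb")) for i in(1,5,6)}
hp={1:(65,210),5:(71.2,109.6),6:(141.6,135.4)};hc={}
for i,p in hp.items():
    c,f=w[i];x,y=int(p[0]),int(p[1]);r=13
    g=cv2.resize(cv2.cvtColor(f[y-r:y+r+1,x-r:x+r+1],cv2.COLOR_BGR2GRAY),None,fx=4,fy=4,interpolation=2)
    bg=np.median(g);m=(abs(g.astype(int)-bg)>25).astype(np.uint8)
    m=cv2.morphologyEx(m,cv2.MORPH_CLOSE,np.ones((9,9)))
    C=min(cv2.findContours(m,0,1)[0],key=lambda q:np.hypot(*(cv2.minEnclosingCircle(q)[0]-np.array([54,54])))+ (1e3 if cv2.contourArea(q)<60 else 0))
    (ex,ey),ax,_=cv2.fitEllipse(cv2.convexHull(C)); hc[i]=np.array([x-r+(ex+.5)/4-.5,y-r+(ey+.5)/4-.5])
    print("hole",i,hc[i],np.array(ax)/4,plane(c,hc[i],.055)," mm/px",1000*(c['xyz'][2]-.055)/298)
print(tri(*[(w[i][0],hc[i]) for i in hp]),tri((w[5][0],hc[5]),(w[6][0],hc[6])))
T={5:(351.2,38.4),6:(441.6,77.8)};K={5:(342.4,60.8),6:(410.4,86.6)}
for n,D in(("top",T),("collar",K)): print(n,tri(*[(w[i][0],D[i]) for i in D]))
# refine top by mask: handle end vs side brightness
for i in(5,6):
    c,f=w[i];x,y=map(int,T[i]);print(cv2.cvtColor(f,cv2.COLOR_BGR2GRAY)[y-9:y+10,x-9:x+10])
```

```text
hole 1 [ 65.2671 209.7942] [12.1638 16.2861] [0.4786 0.2886 0.055 ]  mm/px 1.2063735864728584
hole 5 [ 71.0159 109.9591] [13.9346 19.6943] [0.4789 0.2887 0.055 ]  mm/px 1.1820477701128018
hole 6 [141.4168 135.6318] [14.3658 18.8042] [0.4786 0.2884 0.055 ]  mm/px 1.1835125961847464
(array([0.4787, 0.2885, 0.0551]), np.float64(0.0002062618063935609)) (array([0.4791, 0.2877, 0.0563]), np.float64(0.00011732105244169347))
top (array([0.6328, 0.0199, 0.148 ]), np.float64(0.0004793467336770764))
collar (array([0.6326, 0.0191, 0.0585]), np.float64(0.0010018514679830668))
[[155 176 183 183 184 184 186 170 163 164 162 162 162 161 161 161 161 161
  161]
 [154 176 182 165 158 179 187 167 139 159 144 134 130 153 161 160 160 160
  161]
 [157 159 160 155 173 181 151 156 172 179 175 173 172 161 161 162 160 160
  161]
 [160 158 157 156 146 171 180 178 179 179 179 178 178 173 172 168 163 163
  162]
 [159 160 160 148 157 181 184 181 178 177 177 177 176 175 174 172 168 163
  163]
 [158 157 159 147 177 185 181 178 177 177 177 176 176 176 176 173 159 161
  160]
 [160 157 145 166 185 181 178 179 178 177 17
[... 1849 characters left out ...]
 172 172 170 168 167 168 165 164 164 156 163
  169]
 [ 83  92 163 177 175 174 171 172 170 169 167 167 164 163 162 159 152 160
  166]
 [ 78  82 133 169 174 172 171 169 169 169 167 165 163 164 163 155 153 163
  167]
 [ 74  61  85 162 175 173 170 169 168 168 165 164 163 162 158 150 159 164
  165]
 [ 67  62  70 130 169 174 172 169 169 167 166 164 163 158 150 155 163 164
  163]
 [ 57  58  59  77 143 172 173 170 169 168 167 163 158 148 152 165 167 165
  164]
 [ 58  56  56  52  71 117 165 174 171 167 162 154 119 105 156 171 169 168
  167]
 [ 58  58  58  55  52  60  96 102  96  91  85 105 156 168 172 171 170 169
  169]
 [ 57  57  56  54  50  46  46  42  89  99 150 167 173 172 172 171 171 171
  170]]
```

>>> apply_moves([
  {"translation": [0.13, -0.06, -0.05], "rotation": [0, 0, 0]},
  {"translation": [0.26, -0.12, -0.1], "rotation": [0, 0, 0]},
  {"translation": [0.4, -0.18, -0.15], "rotation": [0, 0, 0]},
  {"translation": [0.528, -0.24, -0.2], "rotation": [0, 0, 0]},
  {"translation": [0.528, -0.24, -0.2], "rotation": [0, 0, 0]},
  {"translation": [0.528, -0.24, -0.2], "rotation": [0, 0, 0]},
  {"translation": [0.528, -0.24, -0.2], "rotation": [0, 0, 0]},
  {"translation": [0.528, -0.24, -0.2], "rotation": [0, 0, 0]},
  {"translation": [0.528, -0.24, -0.2], "rotation": [0, 0, 0]},
  {"translation": [0.528, -0.24, -0.2], "rotation": [0, 0, 0]},
])

```text
t: 13.83
eef_pos: [0.6327, 0.0207, 0.201]
ee_rot: [3.142, -0.002, 0.352]
force: [0.0, 0.3, -0.6]
width: 0.0613
gripper_force: 0.0
```

>>> apply_moves([
  {"translation": [0, 0, -0.08], "rotation": [0, 0, 0]},
  {"translation": [0, 0, -0.16], "rotation": [0, 0, 0]},
  {"translation": [0, 0, -0.24], "rotation": [0, 0, 0]},
  {"translation": [0, 0, -0.32], "rotation": [0, 0, 0]},
  {"translation": [0, 0, -0.4], "rotation": [0, 0, 0]},
  {"translation": [0, 0, -0.46], "rotation": [0, 0, 0]},
  {"translation": [0, 0, -0.46], "rotation": [0, 0, 0]},
  {"translation": [0, 0, -0.46], "rotation": [0, 0, 0]},
  {"translation": [0, 0, -0.46], "rotation": [0, 0, 0]},
  {"translation": [0, 0, -0.46], "rotation": [0, 0, 0]},
])

```text
t: 14.67
eef_pos: [0.634, 0.0205, 0.0865]
ee_rot: [3.141, -0.003, 0.351]
force: [-0.1, 0.1, 0.6]
width: 0.0612
gripper_force: 0.0
```

>>> apply_moves([
  {"translation": [0, 0, 0], "rotation": [0, 0, 0]},
  {"translation": [0, 0, 0], "rotation": [0, 0, 0]},
  {"translation": [0, 0, 0], "rotation": [0, 0, 0]},
  {"translation": [0, 0, 0], "rotation": [0, 0, 0]},
  {"translation": [0, 0, 0], "rotation": [0, 0, 0]},
  {"translation": [0, 0, 0], "rotation": [0, 0, 0]},
  {"translation": [0, 0, 0], "rotation": [0, 0, 0]},
  {"translation": [0, 0, 0], "rotation": [0, 0, 0]},
  {"translation": [0, 0, 0], "rotation": [0, 0, 0]},
  {"translation": [0, 0, 0], "rotation": [0, 0, 0]},
], jaw=1, newtons=40)

```text
t: 15.5
eef_pos: [0.633, 0.02, 0.0846]
ee_rot: [-3.142, 0.0, 0.351]
force: [0.7, -0.2, -1.3]
width: 0.0135
gripper_force: 40.0
```

>>> apply_moves([
  {"translation": [0, 0, 0.04], "rotation": [0, 0, 0]},
  {"translation": [0, 0, 0.09], "rotation": [0, 0, 0]},
  {"translation": [0, 0, 0.14], "rotation": [0, 0, 0]},
  {"translation": [0, 0, 0.19], "rotation": [0, 0, 0]},
  {"translation": [0, 0, 0.24], "rotation": [0, 0, 0]},
  {"translation": [0, 0, 0.29], "rotation": [0, 0, 0]},
  {"translation": [0, 0, 0.32], "rotation": [0, 0, 0]},
  {"translation": [0, 0, 0.32], "rotation": [0, 0, 0]},
  {"translation": [0, 0, 0.32], "rotation": [0, 0, 0]},
  {"translation": [0, 0, 0.32], "rotation": [0, 0, 0]},
])

```text
t: 16.33
eef_pos: [0.6326, 0.02, 0.1641]
ee_rot: [-3.141, 0.001, 0.351]
force: [-0.2, 0.1, -0.7]
width: 0.013
gripper_force: 40.0
```

>>> apply_moves([
  {"translation": [-0.06, 0.1, 0], "rotation": [0, 0, 0]},
  {"translation": [-0.12, 0.2, 0], "rotation": [0, 0, 0]},
  {"translation": [-0.18, 0.3, 0], "rotation": [0, 0, 0]},
  {"translation": [-0.24, 0.4, 0], "rotation": [0, 0, 0]},
  {"translation": [-0.3, 0.5, 0], "rotation": [0, 0, 0]},
  {"translation": [-0.36, 0.6, 0], "rotation": [0, 0, 0]},
  {"translation": [-0.42, 0.7, 0], "rotation": [0, 0, 0]},
  {"translation": [-0.48, 0.8, 0], "rotation": [0, 0, 0]},
  {"translation": [-0.5, 0.85, 0], "rotation": [0, 0, 0]},
  {"translation": [-0.5, 0.85, 0], "rotation": [0, 0, 0]},
])

```text
t: 17.17
eef_pos: [0.5069, 0.2346, 0.1641]
ee_rot: [3.141, 0.001, 0.354]
force: [0.8, -0.3, -1.6]
width: 0.0132
gripper_force: 40.0
```

>>> apply_moves([
  {"translation": [-0.05, 0.1, 0], "rotation": [0, 0, 0]},
  {"translation": [-0.11, 0.22, 0], "rotation": [0, 0, 0]},
  {"translation": [-0.11, 0.22, 0], "rotation": [0, 0, 0]},
  {"translation": [-0.11, 0.22, 0], "rotation": [0, 0, 0]},
  {"translation": [-0.11, 0.22, 0], "rotation": [0, 0, 0]},
  {"translation": [-0.11, 0.22, 0], "rotation": [0, 0, 0]},
  {"translation": [-0.11, 0.22, 0], "rotation": [0, 0, 0]},
  {"translation": [-0.11, 0.22, 0], "rotation": [0, 0, 0]},
  {"translation": [-0.11, 0.22, 0], "rotation": [0, 0, 0]},
  {"translation": [-0.11, 0.22, 0], "rotation": [0, 0, 0]},
])

```text
t: 18.0
eef_pos: [0.4807, 0.2872, 0.1647]
ee_rot: [3.142, -0.0, 0.35]
force: [1.0, -0.1, -0.0]
width: 0.0133
gripper_force: 40.0
```

Run:
```python
from h import *
import pickle
np.set_printoptions(precision=4,suppress=True)
c=camera_model("wrist");f=grab_frame("wrist");s=get_state();print(s['t'],s['eef_pos'],s['ee_rot'],s['width'],s['gripper_force'],s['force'])
cs=camera_model("scene");g=grab_frame("scene")
pickle.dump((c,f,cs,g),open("w7.pkl","wb"))
p=s['eef_pos'];tip=np.r_[p[:2],p[2]-.079]
print("tip pred",proj(c,tip),proj(cs,tip),"hole",proj(c,[.4787,.2885,.055]),proj(cs,[.4787,.2885,.055]))
q=proj(c,tip).astype(int);r=proj(cs,tip).astype(int)
x=min(max(q[0]-65,0),510);y=min(max(q[1]-65,0),270);print(x,y,r-40)
cv2.imwrite("pics/w7.png",np.hstack([cv2.resize(f[y:y+130,x:x+130],(400,400),interpolation=2),cv2.resize(g[r[1]-40:r[1]+40,r[0]-40:r[0]+40],(400,400),interpolation=2)]))
```

```text
18.05 [0.4807 0.2873 0.1648] [-3.1416 -0.      0.3503] 0.01374805822560774 39.999112486839294 [-0.4063  0.3293 -0.0863]
tip pred [316.9329 207.302 ] [396.8551 110.3446] hole [315.0696 198.9283] [394.8216 118.6819]
251 142 [356  70]
```

View pics/w7.png

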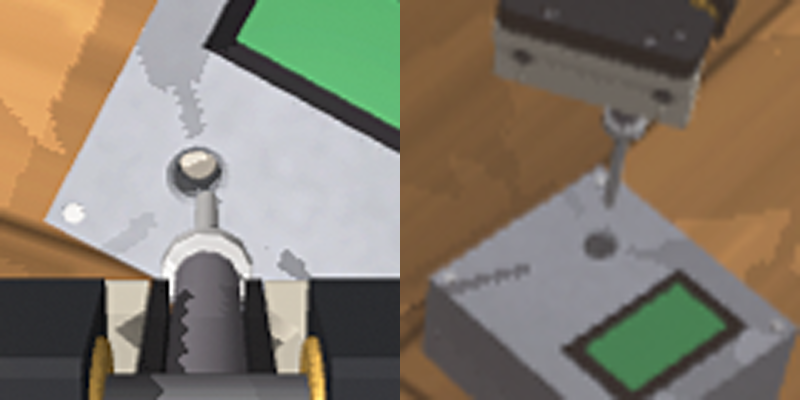

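The rod tip ends at wrist (318,204.4) and scene (397.6,111.2); the hole is at wrist (314.4,197.6) and scene (396,119).

Run:
```python
from h import *
import pickle
np.set_printoptions(precision=4,suppress=True)
c,f,cs,g=pickle.load(open("w7.pkl","rb"))
t=[(c,(318,204.9)),(cs,(397.6,110.9))];h=[(c,(314.4,197.6)),(cs,(396,119))]
print(tri(*t),tri(*h))
for z in(.084,.086): print(z,[plane(*q,z)[:2] for q in t])
print([plane(*q,.055)[:2] for q in h])
```

```text
(array([0.4829, 0.2871, 0.0857]), np.float64(4.134849797483323e-06)) (array([0.4804, 0.2897, 0.0549]), np.float64(0.0007811373965376987))
0.084 [array([0.4825, 0.287 ]), array([0.4822, 0.2885])]
0.086 [array([0.483 , 0.2872]), array([0.4831, 0.2869])]
[array([0.4797, 0.2895]), array([0.4813, 0.2896])]
```

>>> apply_moves([
  {"translation": [-0.013, 0.01, 0], "rotation": [0, 0, 0]},
  {"translation": [-0.013, 0.01, 0], "rotation": [0, 0, 0]},
  {"translation": [-0.013, 0.01, 0], "rotation": [0, 0, 0]},
  {"translation": [-0.013, 0.01, -0.04], "rotation": [0, 0, 0]},
  {"translation": [-0.013, 0.01, -0.08], "rotation": [0, 0, 0]},
  {"translation": [-0.013, 0.01, -0.11], "rotation": [0, 0, 0]},
  {"translation": [-0.013, 0.01, -0.14], "rotation": [0, 0, 0]},
  {"translation": [-0.013, 0.01, -0.16], "rotation": [0, 0, 0]},
  {"translation": [-0.013, 0.01, -0.16], "rotation": [0, 0, 0]},
  {"translation": [-0.013, 0.01, -0.16], "rotation": [0, 0, 0]},
])

```text
t: 18.93
eef_pos: [0.4772, 0.2899, 0.1243]
ee_rot: [3.141, 0.001, 0.351]
force: [-0.2, 0.1, -0.6]
width: 0.0132
gripper_force: 40.0
```

>>> apply_moves([
  {"translation": [0, 0, -0.01], "rotation": [0, 0, 0]},
  {"translation": [0, 0, -0.02], "rotation": [0, 0, 0]},
  {"translation": [0, 0, -0.03], "rotation": [0, 0, 0]},
  {"translation": [0, 0, -0.035], "rotation": [0, 0, 0]},
  {"translation": [0, 0, -0.04], "rotation": [0, 0, 0]},
  {"translation": [0, 0, -0.045], "rotation": [0, 0, 0]},
  {"translation": [0, 0, -0.05], "rotation": [0, 0, 0]},
  {"translation": [0, 0, -0.05], "rotation": [0, 0, 0]},
  {"translation": [0, 0, -0.05], "rotation": [0, 0, 0]},
  {"translation": [0, 0, -0.05], "rotation": [0, 0, 0]},
])

```text
t: 19.77
eef_pos: [0.4774, 0.2902, 0.1125]
ee_rot: [-3.141, -0.0, 0.351]
force: [-0.1, -0.7, 3.7]
width: 0.0136
gripper_force: 40.0
```

>>> apply_moves([
  {"translation": [0, 0, -0.004], "rotation": [0, 0, 0]},
  {"translation": [0, 0, -0.008], "rotation": [0, 0, 0]},
  {"translation": [0, 0, -0.012], "rotation": [0, 0, 0]},
  {"translation": [0, 0, -0.014], "rotation": [0, 0, 0]},
  {"translation": [0, 0, -0.016], "rotation": [0, 0, 0]},
  {"translation": [0, 0, -0.016], "rotation": [0, 0, 0]},
  {"translation": [0, 0, -0.016], "rotation": [0, 0, 0]},
  {"translation": [0, 0, -0.016], "rotation": [0, 0, 0]},
  {"translation": [0, 0, -0.016], "rotation": [0, 0, 0]},
  {"translation": [0, 0, -0.016], "rotation": [0, 0, 0]},
])

```text
t: 20.6
eef_pos: [0.478, 0.2904, 0.1099]
ee_rot: [-3.141, -0.002, 0.352]
force: [-3.9, -2.5, 16.6]
width: 0.0132
gripper_force: 40.0
```

>>> apply_moves([
  {"translation": [0, 0, 0.001], "rotation": [0, 0, 0]},
  {"translation": [0, 0, 0.002], "rotation": [0, 0, 0]},
  {"translation": [0, 0, 0.002], "rotation": [0, 0, 0]},
  {"translation": [0, 0, 0.002], "rotation": [0, 0, 0]},
  {"translation": [0, 0, 0.002], "rotation": [0, 0, 0]},
  {"translation": [0, 0, 0.002], "rotation": [0, 0, 0]},
  {"translation": [0, 0, 0.002], "rotation": [0, 0, 0]},
  {"translation": [0, 0, 0.002], "rotation": [0, 0, 0]},
  {"translation": [0, 0, 0.002], "rotation": [0, 0, 0]},
  {"translation": [0, 0, 0.002], "rotation": [0, 0, 0]},
])

```text
t: 21.43
eef_pos: [0.4779, 0.2904, 0.1101]
ee_rot: [-3.141, -0.002, 0.351]
force: [-3.6, -0.3, 13.1]
width: 0.0131
gripper_force: 40.0
```

```bash
python3 -c "
from station import *
s=get_state();print(s['force'],s['gripper_force']);print(job_done())"
```

```text
[-3.55982661 -0.26973084 13.14727794] 39.99859392642975
the job is handed in; nothing more can be done
None
```

I handed the job in at about 21.4 s of the 45 s allowed. The bracket lies flat and released in its compartment, and the gripped stylus is pressing the reset button at about 13 N, past the 6 N at which it is fully down; `job_done()` returned no pass or fail verdict.

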